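Seat the tea-mill cup on its drive and hold it pressed

TASK

First turn the revolving tray anticlockwise by its brass knob until it clicks into its stop, which brings the tea mill round to the near side. Then take the steel mill cup by the bar on its lid, set it on the mill's orange drive, turn it until its lugs mesh and it drops fully home, and push it down against the spring to the bottom. Finish while still holding the cup and pressing it down, and leave the caddy, teapot and teacup where they are.

Things in the scene. Friction and masses are not known exactly. Their poses are not given: they have to be found in the camera images.
- tray_axis (a point): Revolving tea tray, a white disc 296 mm across, 12 mm thick, on a fixed dark foot. Point: centre of the tray's top face, 30 mm above the table. The tray and all on it turn about the vertical through it. Its x and y axes are those of the fixed foot.
- turntable (a joint): Tray angle, rad, 0 to 1.595, growing anticlockwise from above; starts in 0 to 0.6. At 1.571 a sprung rim roller drops between two brass rim pins (the click) and holds the tray; hard stop at 1.595. At the knob: friction about 1.5 N, passing the pin about 6 N. At angle A the knob lies A - 90 degrees round from the foot's x axis, the mill on the other side of the axis.
- knob_grip (a point): Tray's knob: upright round brass post, 20 mm in diameter, 40 mm tall, on the tray top 120 mm from the tray's axis. Point: on the post's axis, 25 mm above the tray top, 15 mm below the post's top.
- mill_foot (a point): Maroon tea mill, fixed on the tray across from the knob, its vertical axis 65 mm from the tray's axis; round housing, 100 mm across at the foot, 72 mm at the top, 48 mm tall; the sprung drive is above it. Point: on its axis, at the tray top. Axes turn with the tray.
- drive_top (a point): Centre of the drive's top, 106 mm above the table less the press travel; lugs first touch here. Black plate 68 mm across with four orange dogs, 18 mm square, 16 mm tall, leaving a cross of slots 12 mm wide, 16 mm deep, open-ended. The cross stands at any angle, NOT reported (seen from above); this point's axes turn with the tray only.
- mill_press (a joint): Down travel of the mill's sprung plate and drive, m: 0 to 0.006 (bottom). Starts at about 5 N in all (cup's weight included), bottom at about 10 N. The drive resists turning with 0.4 N m: pressed by up to 10 N, the cup slides round on it until the lugs find the slots (every 90 degrees) and the drive springs up into them; then it turns along.
- mill_cup: Loose grinding cup, about 0.25 kg, standing upright on its lugs. Origin: centre of the lugs' underside, z up. Black cross of four lugs along x and y: 7 mm wide (2.5 mm play each side in a slot), lower edges round, 26 mm long from the axis, 14 mm tall. Steel cup 62 mm across, z = 14 to 60 mm. Home: origin 14 mm below drive_top, cup resting on the dogs.
- cup_bar (a point): Grip of the cup: maroon bar on its lid, 46 mm long along the cup's x, 16 mm thick along y, z = 70 to 103 mm above the cup's origin, white stripe along its top; the lid under it is 65 mm across. Point: on the cup's axis, 93 mm above its origin, 10 mm below the bar's top; axes as the cup's.
- caddy: Loose green tea caddy (round can), 64 mm across, 95 mm tall; origin at the centre of its base. Leave alone. Cup and caddy stand one on each side of the tray, either way round.
- teapot: Loose glass and maroon teapot, 143 mm across, 117 mm tall, with a handle to its +y (112 mm from the centre) and spout to its -y (90 mm); origin at the centre of its base. Leave alone.
- teacup: Loose glass teacup, 84 mm across, 60 mm tall, with a handle; origin at the centre of its base. Leave alone.

How it is judged:
By the outcome, as a careful person would: the job done as asked, in the order asked, and still so for the second after the job is handed in, while the arm keeps its last pose, push and grip.
It also fails if it takes over 64 s, if anything falls off the work surface, if the arm or the gripper's body presses on something with over 40 N, if the wrist force passes 120 N, or if a joint passes its speed limit or range.

ROBOT

A 6-joint arm with a two-finger parallel gripper is mounted at the origin on the work surface. World frame = base frame: x ahead of the robot, y to its left, z up, the work surface at z = 0. Lengths are in mm, angles in rad, forces in N, time in s.
With the tool pointing down it reaches from about 275 to 1000 mm from the base axis. Payload 8.4 kg.
Tool frame: the origin (TCP) lies at the very end of the fingers, on their centre line; the grasp point (between the pads) lies 19 mm behind it; z points along the fingers, x is the direction in which the jaws open and shut, and the axes are right-handed (so a half turn about z gives the same grasp; the last joint's range is limited). The gripper opens to 85 mm and grips with 20 to 120 N. Pads are 22 mm wide; open, the fingers measure 114 mm over their backs; the gripper's body (76 mm by 85 mm) begins 54 mm behind the grasp point. The pads swing forward as they close: fully open they stand 13 mm farther back than shut.
Start: joints at [-1.2, 0.353, 1.633, -0, 1.155, -0.002], TCP at [227.639, -582.072, 231.281] pointing down, gripper open.
Joint ranges: [-2.63, 2.63], [-0.92, 2.1], [0.06, 2.66], [-1.3, 4.44], [0, 2.69], [-3.02, 3.02]. Speed limits (rad/s): [2.22, 2.22, 2.79, 3.14, 3.14, 3.14].

INTERFACE

Orientations are given as [roll, pitch, yaw] about the fixed x, y, z axes, in that order (R = Rz(yaw) Ry(pitch) Rx(roll)).
In Python, from rig import r gives the robot as it stands. The module is installed in compiled form; this text tells all that it offers.
- The arm moves only by the tool apply_moves, never from a script. Its argument "targets" is a list that holds one entry, the list of rows, each a list of 7 numbers: the gripper's target within -1 to 1 (fully open at 1, half-way at 0, shut at -1), then the shift along the tool's x, y, z in cm, then the turn, a rotation vector about the tool's x, y, z in degrees. A call has 1 to 8 rows; each row is the pose to reach, as a shift and turn from the pose measured when the call began, along the tool's axes at that moment; what a row does not reach only later rows make up. A row lasts 1/10 s, in which the tool goes at most 50 mm and 8.59 degrees, less where a joint would pass 70% of its speed; a pose out of reach is approached as far as the arm can. A call with a gripper value outside its range is refused whole. The fingers move at their own pace and stop on an object; "newtons" is the grip in N (left out, the last holds). Time passes only in rows, so rows that repeat a pose let the fingers close. It gives the time, the measured TCP pose, the force and the opening at its end, in the units of the state.
- r.sense(): the state, without advancing time (a new reading comes with each control period).
- r.grab_frame(name): name is "scene" or "top"; returns a dict with "pixels" (480x640x3 uint8, red, green, blue), "fov_y" (degrees; the focal length in pixels is half the picture's height over the tangent of half this angle, whatever the lens; pixels are square), "cx", "cy" (the principal point, pixels), "R" (3x3) and "t" (3): a world point X has camera coordinates R X + t. Camera axes: x right, y down, z forward; pixel columns grow to the right and rows downward; lengths in mm; the calibration is good to about 2 mm. A picture is of the moment at which its call begins. There is no depth.
- r.sign_off(): hands the job in, once; it reports no verdict.
The state is a dict: "clock": time; "qpos": joint angles; "qvel": joint speeds; "joint_efforts": joint torques, N m; "eef_pos": TCP position; "tcp_rot": TCP orientation; "contact_force": force on the tool from outside, world axes, zero at the start; "wrist_torque": the same for the moment, N m; "opening": opening from 0.0 (shut) to 1.0 (fully open).
Only numpy, scipy, OpenCV 4.12 (cv2) and the standard library are available. Lean on these libraries where they do the work, as an engineer would, in place of code of your own. Each camera call takes 0.05 s, during which the arm holds its last target. There are 200 camera calls.

## Working session

There is one attempt and no reset: what is moved stays moved. The work goes in short steps, Python scripts to look and compute and a tool call to move; the robot and the scene stay as the last step left them, time stands still between calls to the robot, and variables do not carry over. Pictures are saved under pics/ and viewed, about 8 in all and at most 12, crops included, and the job is handed in when it is done.

Besides the shell and the picture viewer there is one more tool, called after "Emit:" as name([rows], argument=value, ...), one row to a line, values as JSON. apply_moves: Moves the arm, as the interface text tells. Its arguments: {"type":"object","properties":{"targets":{"type":"array"},"newtons":{"type":"number"}},"required":["targets"]}

```bash
mkdir -p pics; cat > h.py <<'E'
import numpy as np, cv2
from rig import r
def grab(n,fn=None):
    f=r.grab_frame(n); im=cv2.cvtColor(np.ascontiguousarray(f["pixels"]),cv2.COLOR_RGB2BGR)
    if fn: cv2.imwrite("pics/"+fn,im)
    return f,im
def ray(f,u,v):
    F=240/np.tan(np.radians(f["fov_y"])/2); R=np.array(f["R"]);t=np.array(f["t"])
    d=R.T@np.array([(u-f["cx"])/F,(v-f["cy"])/F,1]); return -R.T@t,d
def onz(f,u,v,z):
    c,d=ray(f,u,v); return c+d*(z-c[2])/d[2]
def proj(f,X):
    F=240/np.tan(np.radians(f["fov_y"])/2); c=np.array(f["R"])@np.array(X,float)+np.array(f["t"])
    return F*c[0]/c[2]+f["cx"],F*c[1]/c[2]+f["cy"]
E
python3 - <<'E'
from h import *
a,A=grab("scene","s0.png"); b,B=grab("top","t0.png")
for f in(a,b): print(f["fov_y"],f["cx"],f["cy"],np.round(-np.array(f["R"]).T@f["t"]),np.round(f["R"],2).tolist())
print(r.sense())
E
```

```text
42.63695000030846 305.63778095332134 234.36968288178957 [1573. -163.  974.] [[0.17, 0.99, -0.0], [0.65, -0.12, -0.75], [-0.74, 0.13, -0.66]]
43.098796276072456 324.17730575627377 246.96482222686842 [ 321.   11. 1326.] [[-0.02, -1.0, 0.01], [-0.98, 0.02, -0.19], [0.19, -0.02, -0.98]]
{'clock': 0.1, 'qpos': array([-1.20040898e+00,  3.53594150e-01,  1.63404746e+00,  3.13312946e-06,
        1.15523205e+00, -2.39165160e-03]), 'qvel': array([ 0.00082059, -0.00073709, -0.00033993,  0.00079426,  0.00082687,
       -0.00018306]), 'joint_efforts': array([ 9.03835898e-04, -6.06354547e+01, -3.42819464e+01,  9.12028008e-05,
        3.98654229e-03,  1.94205126e-05]), 'eef_pos': array([ 227.47748656, -581.66924179,  230.63249973]), 'tcp_rot': array([-3.14158673e+00,  1.28099543e-03, -1.19801859e+00]), 'contact_force': array([0.84685238, 0.14712629, 0.05871605]), 'wrist_torque': array([-0.02021564,  0.01142618,  0.01949638]), 'opening': 1.0008284106137844}
```

View pics/t0.png

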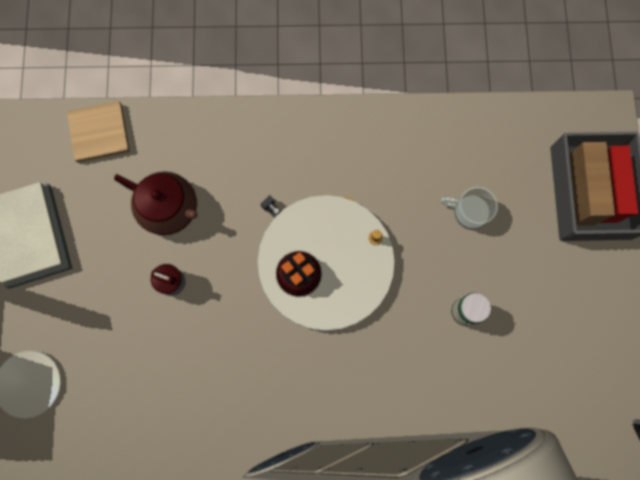

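View pics/s0.png

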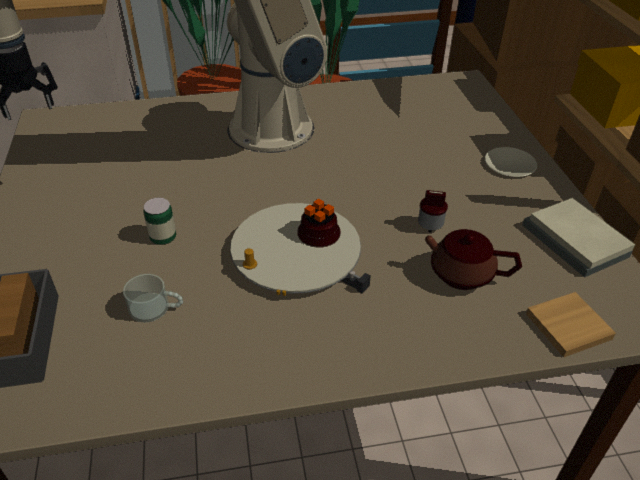

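The top view shows the tray at about (326,262), the knob at (376,237), the mill at (299,273) with the roller at (271,206), the cup at (167,278) and the caddy at (473,309). The teapot is at (164,203), close beside the cup. The scene view agrees. Next I turn these into positions.

```bash
cat >> h.py <<'E'
def blob(m,near,mn=8):
    n,l,s,c=cv2.connectedComponentsWithStats(m.astype(np.uint8)); 
    k=[i for i in range(1,n) if s[i,4]>=mn]; i=min(k,key=lambda i:np.hypot(*(c[i]-near))); return l==i,c[i],s[i]
def rel(x,y,z,yaw):
    "shift cm, turn deg about tool z, from now (tool down); yaw in deg"
    s=r.sense(); p=s["eef_pos"]; ps=s["tcp_rot"][2]
    from scipy.spatial.transform import Rotation as Ro
    R=Ro.from_euler("xyz",s["tcp_rot"]); T=Ro.from_euler("xyz",[np.pi,0,np.radians(yaw)])
    return np.round(R.inv().apply(np.array([x,y,z])-p)/10,2), np.round((R.inv()*T).as_rotvec(True),1)
E
python3 - <<'E'
from h import *
b,B=grab("top"); a,A=grab("scene")
hb=cv2.cvtColor(B,cv2.COLOR_BGR2HSV); ha=cv2.cvtColor(A,cv2.COLOR_BGR2HSV)
# tray
m=(hb[...,2]>170)&(hb[...,1]<60)
M,c,s=blob(m,(330,290),2000); print("tray blob",c,s)
cs,_=cv2.findContours(M.astype(np.uint8),cv2.RETR_EXTERNAL,cv2.CHAIN_APPROX_NONE); k=cv2.convexHull(max(cs,key=cv2.contourArea))
P=np.array([onz(b,*q[0],30)[:2] for q in k]); (x,y),rad=cv2.minEnclosingCircle(P.astype(np.float32)); print("tray",x,y,rad)
q=np.linalg.lstsq(np.c_[2*P,np.ones(len(P))],(P**2).sum(1),rcond=None)[0]; print("fit",q[:2],np.sqrt(q[2]+q[0]**2+q[1]**2))
for nm,f,h,n in(("top",b,hb,(376,237)),("sc",a,ha,(249,258))):
    g=(h[...,0]>8)&(h[...,0]<28)&(h[...,1]>140)&(h[...,2]>90); M,c,s=blob(g,n,15); print("knob",nm,c,s,onz(f,*c,50))
    if nm=="sc": print(" top", onz(f,s[0]+s[2]/2-.5,s[1]+3,70))
g=(hb[...,0]<13)&(hb[...,1]>180)&(hb[...,2]>150)
ys,xs=np.nonzero(g[240:300,270:330]); print("dogs",len(xs),onz(b,xs.mean()+270,ys.mean()+240,106))
for nm,f,h,n in(("top",b,hb,(165,277)),("sc",a,ha,(435,194))):
    g=(h[...,1]<110)&(h[...,2]>110); w=np.zeros(g.shape,bool); w[n[1]-14:n[1]+14,n[0]-18:n[0]+18]=1
    if nm=="sc": w[n[1]+3:]=0
    ys,xs=np.nonzero(g&w); print("stripe",nm,len(xs),xs.mean(),ys.mean(),onz(f,xs.mean(),ys.mean(),103))
    if len(xs)>3:
        Q=np.array([onz(f,u,v,103)[:2] for u,v in zip(xs,ys)],np.float32); print(cv2.fitLine(Q,2,0,.01,.01).ravel(), np.ptp(Q,0))
big=np.hstack([cv2.resize(B[180:340,130:290],None,fx=2.4,fy=2.4,interpolation=2),cv2.resize(B[180:340,260:420],None,fx=2.4,fy=2.4,interpolation=2)]); cv2.imwrite("pics/c1.png",big)
E
```

```text
tray blob [327.95076151 259.66173416] [  258   195   135   134 11556]
tray 545.9091186523438 -11.038570404052734 147.43846130371094
fit [545.92349181 -10.75916398] 146.68733708818795
knob top [375.02083333 236.82291667] [370 231  11  13  96] [ 591.85723079 -118.55229444   50.        ]
knob sc [250.60902256 258.94736842] [244 249  13  20 133] [ 601.42370307 -120.02709173   50.        ]
 top [ 600.71420694 -119.99457092   70.        ]
dogs 249 [518.4056268   47.73748114 106.        ]
stripe top 288 158.03472222222223 272.47569444444446 [514.9133636  329.93952497 103.        ]
[ 4.5766205e-01 -8.8912624e-01  5.1496069e+02  3.2990765e+02] [55.546326 71.35535 ]
stripe sc 30 431.46666666666664 186.5 [487.09265478 320.06175894 103.        ]
[4.3465948e-01 9.0059489e-01 4.8695761e+02 3.2004178e+02] [55.667603 73.821625]
```

View pics/c1.png

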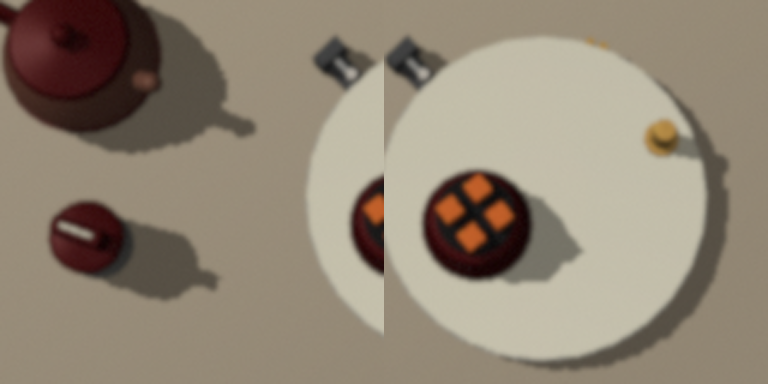

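```bash
python3 - <<'E'
from h import *
print(rel(597,-119.5,200,25),rel(597,-119.5,120,25),rel(412,-351,215,-22))
E
```

```text
(array([-29.59, -51.24,   3.11]), array([ -0. ,   0. , -93.6])) (array([-29.59, -51.24,  11.11]), array([ -0. ,   0. , -93.6])) (array([-14.77, -25.58,   1.6 ]), array([ -0. ,   0. , -46.6]))
```

Emit:
apply_moves([
  [[1,-1.5,-2.5,0,0,0,-5],[1,-3.5,-6,0,0,0,-12],[1,-5.5,-9.5,0,0,0,-20],[1,-8,-13.5,0.5,0,0,-28],[1,-10,-17.5,1,0,0,-35],[1,-12.5,-21.5,1,0,0,-43],[1,-15,-26,1,0,0,-50],[1,-17.5,-30,1.5,0,0,-58]],
], newtons=60)

```text
clock: 1.0
eef_pos: [444.6, -308.2, 216.5]
tcp_rot: [-3.141, -0.001, -0.181]
contact_force: [1.6, -0.7, 0.0]
opening: 1.006
```

```bash
python3 - <<'E'
from h import *
print(rel(597,-119.5,150,25),rel(597,-119.5,38,25),r.sense()["eef_pos"])
E
```

```text
(array([ 11.59, -21.3 ,   6.66]), array([  0. ,  -0.1, -35.4])) (array([ 11.58, -21.3 ,  17.86]), array([  0. ,  -0.1, -35.4])) [ 444.58018644 -308.1872413   216.50372299]
```

Emit:
apply_moves([
  [[1,2,-4,0,0,0,-7],[1,4,-7.5,0,0,0,-14],[1,6.5,-12,1,0,0,-21],[1,9,-16.5,2.5,0,0,-28],[1,11,-20,4,0,0,-35],[1,11.6,-21.3,6,0,0,-35.4],[1,11.6,-21.3,9,0,0,-35.4],[1,11.6,-21.3,9.5,0,0,-35.4]],
])

```text
clock: 1.8
eef_pos: [595.0, -118.3, 118.3]
tcp_rot: [-3.139, 0.004, 0.438]
contact_force: [0.4, 0.2, 1.1]
opening: 0.999
```

```bash
python3 - <<'E'
from h import *
grab("scene","s2.png")
f,im=grab("scene"); c=cv2.resize(im[150:320,180:400],None,fx=3.4,fy=3.4,interpolation=2); cv2.imwrite("pics/c2.png",c)
print(rel(597,-119.5,38,25))
E
```

```text
(array([0.09, 0.05, 8.28]), array([-0.1,  0.1,  0. ]))
```

View pics/c2.png

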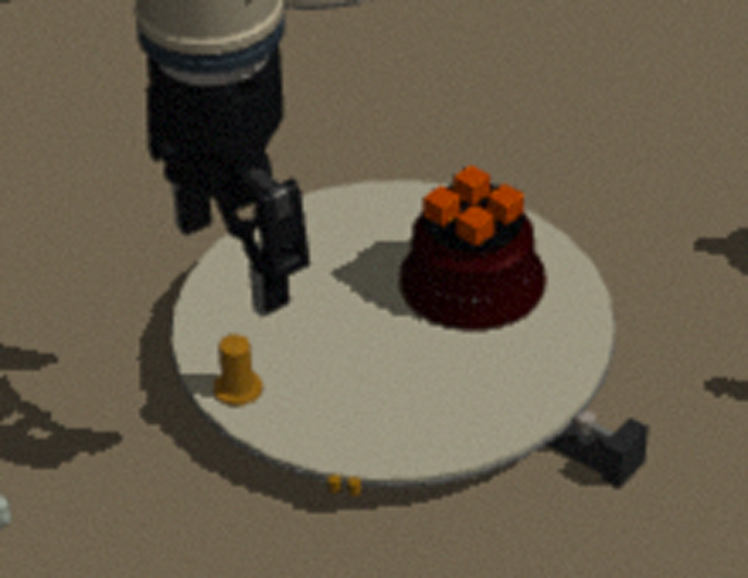

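The knob stands at (235,370) in the crop, between the two fingertips at (193,225) and (270,300) and below them. I descend and close.

Emit:
apply_moves([
  [[1,0.1,0,3,0,0,0],[1,0.1,0,6,0,0,0],[1,0.1,0,8.2,0,0,0],[1,0.1,0,8.2,0,0,0],[-1,0.1,0,8.2,0,0,0],[-1,0.1,0,8.2,0,0,0],[-1,0.1,0,8.2,0,0,0],[-1,0.1,0,8.2,0,0,0]],
])

```text
clock: 2.7
eef_pos: [597.6, -119.2, 40.1]
tcp_rot: [-3.142, -0.0, 0.437]
contact_force: [-0.2, 0.7, -0.2]
opening: 0.333
```

Emit:
apply_moves([
  [[-1,0,0,0,0,0,0],[-1,0,0,0,0,0,0]],
])

```text
clock: 2.9
eef_pos: [597.5, -119.2, 40.4]
tcp_rot: [-3.142, -0.0, 0.437]
contact_force: [-1.7, 0.3, 2.2]
opening: 0.216
```

```bash
python3 - <<'E'
from h import *
s=r.sense(); print(s["eef_pos"],s["opening"],s["contact_force"])
p=s["eef_pos"]; c=np.array([546,-10.9]); v=p[:2]-c; rad=np.hypot(*v); ph=np.degrees(np.arctan2(v[1],v[0])); print(rad,ph)
for d in range(6,103,6):
    a=np.radians(ph+d); print(d,rel(*(c+120*np.array([np.cos(a),np.sin(a)])),p[2],25+d))
E
```

```text
[ 597.50366113 -119.17326267   40.35496451] 0.21557810050502596 [-1.72800561  0.30148931  2.24275878]
119.89881784414153 -64.56039983862661
6 (array([ 1.25, -0.06,  0.  ]), array([-0., -0., -6.]))
12 (array([ 2.49, -0.27,  0.  ]), array([ -0.,  -0., -12.]))
18 (array([ 3.7, -0.6,  0. ]), array([ -0.,  -0., -18.]))
24 (array([ 4.87, -1.06,  0.  ]), array([ -0.,  -0., -24.]))
30 (array([ 5.99, -1.64,  0.  ]), array([ -0.,  -0., -30.]))
36 (array([ 7.04, -2.33,  0.  ]), array([ -0.,  -0., -36.]))
42 (array([ 8.01, -3.13,  0.  ]), array([ -0.,  -0., -42.]))
48 (array([ 8.89, -4.02,  0.  ]), array([ -0.,  -0., -48.]))
54 (array([ 9.67, -5.  ,  0.  ]), array([ -0.,  -0., -54.]))
60 (array([10.35, -6.06,  0.  ]), array([ -0.,  -0., -60.]))
66 (array([10.91, -7.19,  0.  ]), array([ -0.,  -0., -66.]))
72 (array([11.35, -8.36,  0.  ]), array([ -0.,  -0., -72.]))
78 (array([11.67, -9.58,  0.  ]), array([  0.,  -0., -78.]))
84 (array([ 11.86, -10.82,   0.  ]), array([  0.,  -0., -84.]))
90 (array([ 11.92, -12.07,   0.  ]), array([  0.,  -0., -90.]))
96 (array([ 11.84, -13.33,   0.  ]), array([  0.,  -0., -96.]))
102 (array([ 11.64, -14.57,   0.  ]), array([   0.,   -0., -102.]))
```

Emit:
apply_moves([
  [[-1,0.6,0,0,0,0,-3],[-1,1.5,-0.1,0,0,0,-7],[-1,2.5,-0.3,0,0,0,-12],[-1,3.7,-0.6,0,0,0,-18],[-1,4.9,-1.1,0,0,0,-24],[-1,6.0,-1.6,0,0,0,-30],[-1,7.0,-2.3,0,0,0,-36],[-1,8.0,-3.1,0,0,0,-42]],
])

```text
clock: 3.7
eef_pos: [656.0, -57.1, 40.4]
tcp_rot: [-3.139, 0.001, 1.175]
contact_force: [-6.5, -0.4, 6.1]
opening: 0.211
```

```bash
python3 - <<'E'
from h import *
s=r.sense(); p=s["eef_pos"]; print(p,s["opening"],s["contact_force"],s["tcp_rot"])
c=np.array([546,-10.9]); v=p[:2]-c; ph=np.degrees(np.arctan2(v[1],v[0])); print(np.hypot(*v),ph)
for e in range(-20,12,4):
    a=np.radians(e); print(e,rel(*(c+120*np.array([np.cos(a),np.sin(a)])),p[2],90+e))
E
```

```text
[655.96407941 -57.08793278  40.35143567] 0.21144272134474118 [-6.46494512 -0.35093866  6.14846735] [-3.13942326e+00  1.14207684e-03  1.17450676e+00]
119.27038147134834 -22.783743057487893
-20 (array([ 0.58,  0.06, -0.  ]), array([-0.1,  0.1, -2.7]))
-16 (array([ 1.42, -0.01, -0.  ]), array([-0.1,  0.1, -6.7]))
-12 (array([ 2.25, -0.14, -0.  ]), array([ -0.1,   0.1, -10.7]))
-8 (array([ 3.06, -0.32, -0.  ]), array([ -0.1,   0. , -14.7]))
-4 (array([ 3.86, -0.56, -0.  ]), array([ -0.1,   0. , -18.7]))
0 (array([ 4.65, -0.86, -0.  ]), array([ -0.1,   0. , -22.7]))
4 (array([ 5.41, -1.21, -0.  ]), array([ -0.1,   0. , -26.7]))
8 (array([ 6.14, -1.61, -0.  ]), array([ -0.1,   0. , -30.7]))
```

Emit:
apply_moves([
  [[-1,0.6,0,0,0,0,-3],[-1,1.4,0,0,0,0,-7],[-1,2.2,-0.1,0,0,0,-11],[-1,2.7,-0.2,0,0,0,-13],[-1,3.1,-0.3,0,0,0,-15],[-1,3.1,-0.3,0,0,0,-15]],
])

```text
clock: 4.3
eef_pos: [663.7, -26.7, 40.4]
tcp_rot: [-3.136, 0.001, 1.438]
contact_force: [-6.3, 1.1, 6.1]
opening: 0.217
```

```bash
python3 - <<'E'
from h import *
s=r.sense(); p=s["eef_pos"]; print(p,s["opening"],s["contact_force"],s["tcp_rot"])
c=np.array([546,-10.9]); v=p[:2]-c; ph=np.degrees(np.arctan2(v[1],v[0])); print(np.hypot(*v),ph)
for e in range(-6,15,2):
    a=np.radians(e); print(e,rel(*(c+120*np.array([np.cos(a),np.sin(a)])),p[2],90+e))
f,B=grab("top"); cv2.imwrite("pics/c3.png",cv2.resize(B[170:340,240:400],None,fx=3.5,fy=3.5,interpolation=2))
f,A=grab("scene"); cv2.imwrite("pics/c4.png",cv2.resize(A[180:320,200:400],None,fx=4,fy=4,interpolation=2))
E
```

```text
[663.74042735 -26.72916063  40.37064559] 0.2167624988015732 [-6.25731989  1.0759616   6.14923225] [-3.13622459e+00  8.19661892e-04  1.43838043e+00]
118.79970774146638 -7.656999849936915
-6 (array([ 0.35,  0.12, -0.  ]), array([-0.3,  0. , -1.6]))
-4 (array([ 0.77,  0.1 , -0.  ]), array([-0.3,  0. , -3.6]))
-2 (array([ 1.18,  0.06, -0.  ]), array([-0.3,  0. , -5.6]))
0 (array([ 1.6 ,  0.01, -0.  ]), array([-0.3,  0. , -7.6]))
2 (array([ 2.01, -0.05, -0.  ]), array([-0.3,  0. , -9.6]))
4 (array([ 2.42, -0.12, -0.  ]), array([ -0.3,   0. , -11.6]))
6 (array([ 2.83, -0.22, -0.  ]), array([ -0.3,   0. , -13.6]))
8 (array([ 3.24, -0.32, -0.  ]), array([ -0.3,   0. , -15.6]))
10 (array([ 3.64, -0.44, -0.  ]), array([ -0.3,  -0. , -17.6]))
12 (array([ 4.04, -0.57, -0.  ]), array([ -0.3,  -0. , -19.6]))
14 (array([ 4.43, -0.72,  0.  ]), array([ -0.3,  -0. , -21.6]))
```

View pics/c4.png

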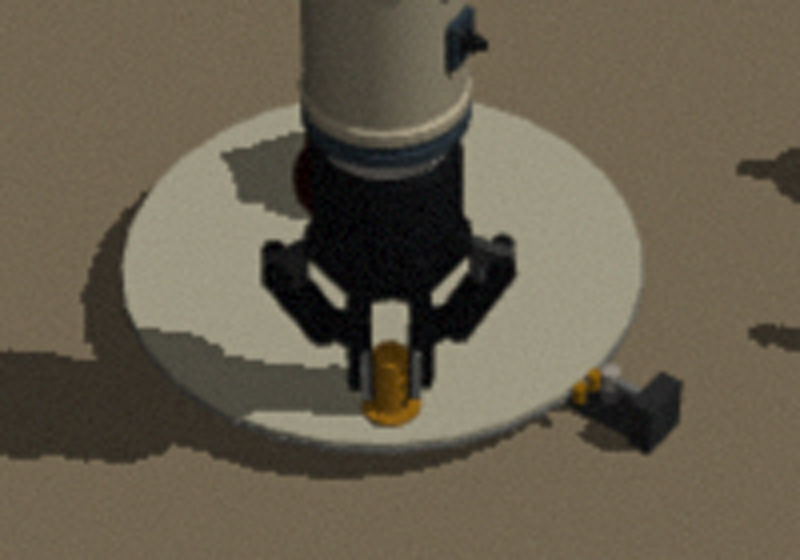

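The knob is held, and the brass pins at (587,388) have nearly reached the roller at (610,370), with a few degrees to go.

Emit:
apply_moves([
  [[-1,0.4,0,0,0,0,-2],[-1,0.8,0,0,0,0,-4],[-1,1.0,0,0,0,0,-5],[-1,1.2,0,0,0,0,-6]],
])

```text
clock: 4.8
eef_pos: [664.4, -15.3, 40.3]
tcp_rot: [-3.134, 0.001, 1.543]
contact_force: [-5.7, -4.8, 5.3]
opening: 0.213
```

Emit:
apply_moves([
  [[-1,0.2,0,0,0,0,-1],[-1,0.4,0,0,0,0,-2]],
])

```text
clock: 5.0
eef_pos: [664.5, -13.9, 40.4]
tcp_rot: [-3.134, 0.005, 1.58]
contact_force: [-3.5, -26.1, 1.7]
opening: 0.216
```

Emit:
apply_moves([
  [[-1,0.2,0,0,0,0,-1],[-1,0.4,0,0,0,0,-2]],
])

```text
clock: 5.2
eef_pos: [663.9, -14.1, 40.3]
tcp_rot: [-3.133, 0.01, 1.617]
contact_force: [-4.9, -32.5, 2.1]
opening: 0.214
```

```bash
python3 - <<'E'
from h import *
f,A=grab("scene"); cv2.imwrite("pics/c5.png",cv2.resize(A[240:310,300:390],None,fx=6,fy=6,interpolation=2))
E
```

```text
(no output)
```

View pics/c5.png

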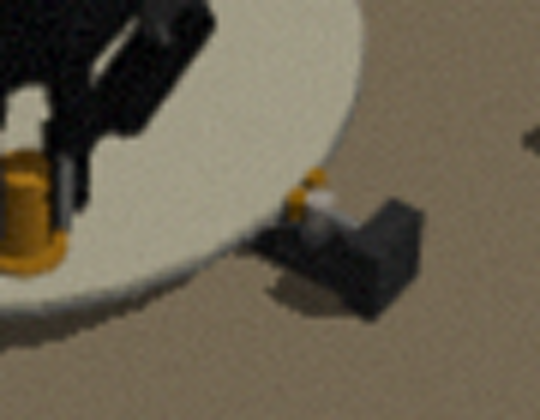

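The roller at (318,205) now sits between the two pins, and the force rose to 32 N with no further travel, so the tray is clicked in against its stop. I ease off, open and rise.

Emit:
apply_moves([
  [[-1,-0.15,0,0,0,0,1],[-1,-0.3,0,0,0,0,2],[0.3,-0.3,0,0,0,0,2],[0.3,-0.3,0,0,0,0,2],[0.3,-0.3,0,0,0,0,2],[0.3,-0.3,0,-3,0,0,2],[0.3,-0.3,0,-7,0,0,2],[0.3,-0.3,0,-12,0,0,2]],
])

```text
clock: 6.05
eef_pos: [664.0, -15.5, 160.0]
tcp_rot: [-3.13, 0.01, 1.584]
contact_force: [1.0, -0.7, -0.0]
opening: 0.652
```

Emit:
apply_moves([
  [[1,3,0,-4,0,0,3],[1,7,0,-7,0,0,6],[1,11.5,0,-10,0,0,10],[1,16,0,-12,0,0,12],[1,20,0,-12,0,0,12],[1,20,0,-12,0,0,12]],
])

```text
clock: 6.65
eef_pos: [662.7, 191.4, 279.0]
tcp_rot: [-3.134, 0.01, 1.379]
contact_force: [0.3, -0.2, 0.1]
opening: 1.0
```

```bash
python3 - <<'E'
from h import *
print(r.sense()["eef_pos"],r.sense()["qpos"])
b,B=grab("top","t3.png"); a,A=grab("scene","s3.png")
hb=cv2.cvtColor(B,cv2.COLOR_BGR2HSV); ha=cv2.cvtColor(A,cv2.COLOR_BGR2HSV)
g=(hb[...,0]>8)&(hb[...,0]<28)&(hb[...,1]>140)&(hb[...,2]>90); M,c,s=blob(g,(330,205),15); print("knob",c,onz(b,*c,60))
g=(ha[...,0]>8)&(ha[...,0]<28)&(ha[...,1]>140)&(ha[...,2]>90); M,c,s=blob(g,(298,275),15); print("knob",c,onz(a,*c,50))
for nm,f,h in(("top",b,hb),("sc",a,ha)):
    g=((h[...,0]<14)&(h[...,1]>180)&(h[...,2]>140)).astype(np.uint8)
    n,l,s,c=cv2.connectedComponentsWithStats(g)
    for i in range(1,n):
        X=onz(f,*c[i],106)
        if s[i,4]>20 and np.hypot(X[0]-480,X[1]+11)<70: print("dog",nm,s[i],c[i].round(1),X.round(1))
u,v=[int(q) for q in proj(b,(500,328,103))]; print(u,v)
c=np.vstack([np.hstack([cv2.resize(B[v-30:v+30,u-30:u+30],(390,300),interpolation=2),cv2.resize(A[170:230,395:455],(390,300),interpolation=2)]),np.hstack([cv2.resize(B[180:340,240:400],(390,300)),cv2.resize(A[190:310,200:380],(390,300))])]); cv2.imwrite("pics/c6.png",c)
E
```

```text
[662.71201555 191.36652705 279.0273592 ] [ 0.28141955  0.42378678  1.42117378 -0.00516616  1.30779163 -1.09664725]
knob [325.96703297 206.27472527] [658.86445013 -14.40776892  60.        ]
knob [303.61538462 275.55244755] [671.35213886 -15.24222041  50.        ]
dog top [327 273  10  10  74] [331.4 277.3] [497.7 -21.2 106. ]
dog top [313 276   9  10  74] [316.9 280.4] [492.1   8.3 106. ]
dog top [330 287  10  10  76] [334.5 291.6] [468.5 -26.8 106. ]
dog top [316 291   9   9  73] [319.9 294.9] [462.5   2.7 106. ]
dog sc [291 192   9   6  36] [295.3 194.5] [465.1   0.9 106. ]
dog sc [279 195   8   6  34] [282.9 197.4] [470.7 -28.8 106. ]
dog sc [296 200   8   5  34] [299.5 202. ] [494.    5.9 106. ]
dog sc [283 203   9   6  35] [287.  205.3] [500.8 -23.7 106. ]
158 279
```

View pics/c6.png

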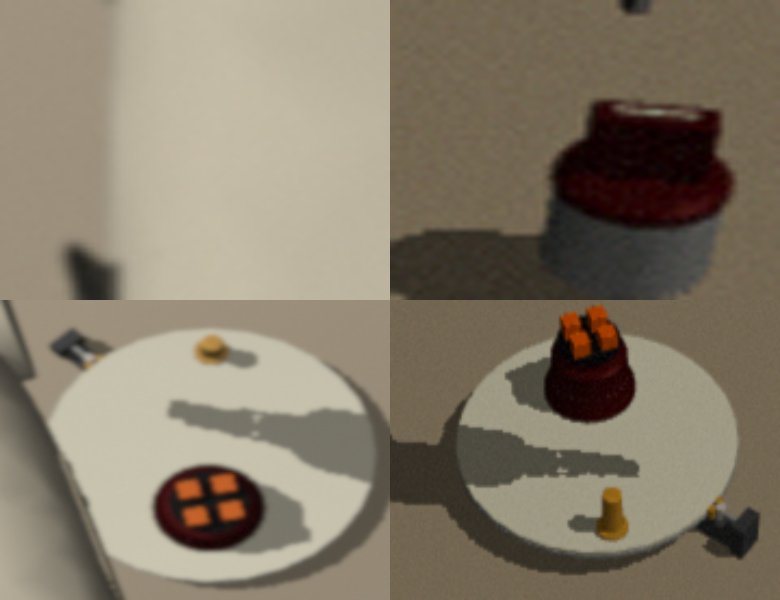

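The crop shows the roller still seated between the pins, and the mill on the near side with its cross turned about 10.7° from the world axes. In the top view the arm hides the cup. I take the stripe from the first top image and the current scene image.

```bash
python3 - <<'E'
from h import *
b,_=grab("top"); a,_=grab("scene")
for nm,f,fn,(u0,u1,v0,v1),zz in(("top",b,"t0.png",(154,173,270,284),103),("sc",a,"s3.png",(426,446,188,196),103)):
    im=cv2.imread("pics/"+fn)[v0:v1,u0:u1].astype(int); 
    w=np.clip(im.min(2)-70,0,None).astype(float); 
    if nm=="sc": h=cv2.cvtColor(im.astype(np.uint8),cv2.COLOR_BGR2HSV)
    print(im.min(2))
    # keep largest blob over thr
    M,c,s=blob(im.min(2)>95,((u1-u0)/2,(v1-v0)/2),5); ys,xs=np.nonzero(M)
    Q=np.array([onz(f,u+u0,v+v0,zz)[:2] for u,v in zip(xs,ys)],np.float32); l=cv2.fitLine(Q,2,0,.01,.01).ravel()
    print(nm,len(xs),Q.mean(0),"yaw",np.degrees(np.arctan2(l[1],l[0]))%180,"len",np.ptp(Q@l[:2]))
    print((Q.min(0)+Q.max(0))/2)
# two-view centre of the lid/steel body in scene
E
```

```text
[[ 38  29  24  23  22  23  22  21  18  20  17  17  16  17  14  13  15  12
   11]
 [ 42  45  41  33  26  22  21  20  19  19  17  18  16  15  15  14  17  11
   16]
 [ 68  82  80  68  55  41  31  26  16  18  15  19  13  16  15  14  16  14
   14]
 [ 88 112 117 110  98  81  69  54  39  27  18  17  14  16  13  15  18  14
   16]
 [ 83 113 128 131 125 120 111  96  76  57  42  33  25  18  16  15  15  12
   12]
 [ 60  85 106 116 122 129 133 126 114  97  81  70  56  38  22  15  14  13
   11]
 [ 33  50  65  76  90 107 121 128 128 124 119 112  96  75  51  30  17   8
    6]
 [ 27  25  30  40  51  68  86 100 110 119 129 131 122 103  75  42  21   9
    6]
 [ 34  28  23  21  25  34  46  59  72  88 104 113 115 105  79  44  20  11
    4]
 [ 41  34  28  26  19  18  23  27  36  47  62  73  81  78  59  34  18  11
    4]
 [ 42  39  36  30  26  21  17  17  21  19  25  35  44  44  34  24  13   6
    6]
 [ 42  38  38  34  29  27  23  20  17  15  14  16  18  20  18  18  12   6
    1]
 [ 40  38  36  32  32  28  25  23  22  18  14  16  13  15  10  12  10   4
    4]
 [ 37  36  34  31  29  28  24  23  21  20  19  
[... 443 characters left out ...]
77  71]
 [ 12   4   2  24  47  63  79  75  95 109 111  83  81  81  68  61  40  17
   17  37]
 [ 12   3   6   0  15  17  19  24  24  33  34  30  42  44  63  76  43  17
    0  24]
 [  7   0   0   0   2   0   2   6   0   0   7   4  10   8  15  21   5   0
    0  27]
 [  6   0   0   7   0   2   0   0   0   0   0   2   1   2   0   0   2   0
    8  25]]Traceback (most recent call last):
  File "<stdin>", line 9, in <module>
  File "h.py", line 17, in blob
    k=[i for i in range(1,n) if s[i,4]>=mn]; i=min(k,key=lambda i:np.hypot(*(c[i]-near))); return l==i,c[i],s[i]
                                               ~~~^^^^^^^^^^^^^^^^^^^^^^^^^^^^^^^^^^^^^^^
ValueError: min() iterable argument is empty
```

```bash
python3 - <<'E'
from h import *
b,_=grab("top"); a,_=grab("scene")
print("scene stripe",onz(a,435.5,191.9,103),onz(a,429.5,191,103),onz(a,441.8,193,103))
print("teapot rough",onz(b,162,195,105),onz(b,164,205,60))
print(proj(b,(508.6,323.8,103)),proj(a,(508.6,323.8,103)))
print(rel(509,323.5,180,-21.3))
E
```

```text
scene stripe [508.55593325 322.59627116 103.        ] [502.84091571 310.03046032 103.        ] [515.09316903 335.54514613 103.        ]
teapot rough [677.13635547 326.33891443 105.        ] [667.93058393 333.00068935  60.        ]
(np.float64(160.9789316379079), np.float64(275.50055724643624)) (np.float64(436.0047845817673), np.float64(191.85558708908823))
(array([ 10.76, -17.71,   9.79]), array([  0.2,   1. , 100. ]))
```

Both views put the bar at (508.6, 323) within 1 mm, at a yaw of about 67°. The teapot's edge is over 60 mm clear of the cup.

Emit:
apply_moves([
  [[0,1,-2,0,0,0.1,8],[0,2.5,-4,0,0,0.2,16],[0,4,-6.5,0,0,0.3,24],[0,5.5,-9,0,0,0.4,32],[0,7,-11.5,1,0,0.5,40],[0,8.5,-14,2,0,0.6,48],[0,10,-16.5,3,0,0.7,56],[0,10.8,-17.7,4,0,0.8,64]],
])

```text
clock: 7.75
eef_pos: [508.7, 324.6, 237.5]
tcp_rot: [3.142, 0.004, 0.25]
contact_force: [0.4, -0.6, -0.1]
opening: 0.501
```

```bash
python3 - <<'E'
from h import *
print(rel(508.6,323.2,160,-22.5),r.sense()["opening"],r.sense()["tcp_rot"])
E
```

```text
(array([-0.01,  0.14,  7.75]), array([ 0.1,  0.2, 36.8])) 0.5010025932289134 [3.14152992 0.00372816 0.24999462]
```

Emit:
apply_moves([
  [[0,0,0.1,1,0.1,0.2,8],[0,0,0.1,2.5,0.1,0.2,16],[0,0,0.1,4,0.1,0.2,24],[0,0,0.1,6,0.1,0.2,32],[0,0,0.1,8,0.1,0.2,37],[0,0,0.1,9.5,0.1,0.2,37],[0,0,0.1,9.5,0.1,0.2,37]],
])

```text
clock: 8.45
eef_pos: [507.7, 322.0, 140.4]
tcp_rot: [3.139, 0.002, -0.394]
contact_force: [-0.7, -0.1, -0.7]
opening: 0.501
```

```bash
python3 - <<'E'
from h import *
print(rel(508.6,323.2,76,-22.5),r.sense()["eef_pos"])
a,A=grab("scene"); b,B=grab("top")
cv2.imwrite("pics/c7.png",np.hstack([cv2.resize(A[140:250,390:500],(390,390),interpolation=2),cv2.resize(B[230:320,115:205],(390,390),interpolation=2)]))
E
```

```text
(array([ 0.06, -0.16,  6.44]), array([ 0.2,  0.1, -0.1])) [507.65339234 322.0399093  140.37638266]
```

View pics/c7.png

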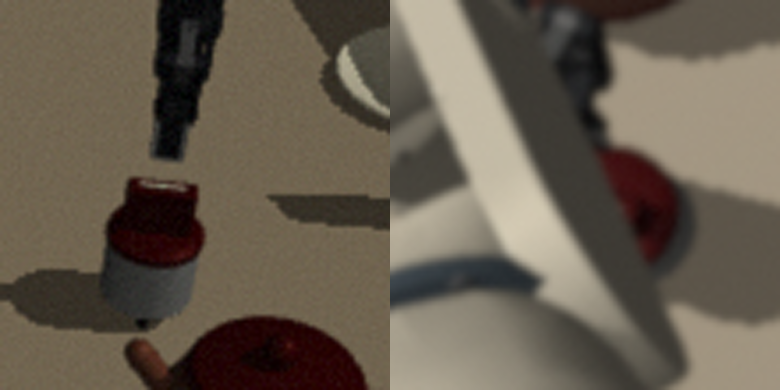

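The near finger at (168,155) stands centred over the bar at (163,185), and the spout is clear. I descend and grip.

Emit:
apply_moves([
  [[0,0.1,-0.1,3,0.2,0.1,0],[0,0.1,-0.1,5,0.2,0.1,0],[0,0.1,-0.1,6.3,0.2,0.1,0],[0,0.1,-0.1,6.3,0.2,0.1,0],[-1,0.1,-0.1,6.3,0.2,0.1,0],[-1,0.1,-0.1,6.3,0.2,0.1,0],[-1,0.1,-0.1,6.3,0.2,0.1,0],[-1,0.1,-0.1,6.3,0.2,0.1,0]],
], newtons=90)

```text
clock: 9.35
eef_pos: [511.1, 324.4, 81.2]
tcp_rot: [-3.136, -0.003, -0.394]
contact_force: [-0.1, -0.6, 7.1]
opening: 0.165
```

Emit:
apply_moves([
  [[-1,0,0,0,0,0,0],[-1,0,0,-1,0,0,0],[-1,0,0,-3,0,0,0],[-1,0,0,-6,0,0,0],[-1,0,0,-9,0,0,0],[-1,0,0,-9,0,0,0]],
])

```text
clock: 9.95
eef_pos: [512.8, 325.4, 176.0]
tcp_rot: [-3.13, -0.007, -0.394]
contact_force: [-0.4, -0.2, -1.4]
opening: 0.166
```

```bash
python3 - <<'E'
from h import *
s=r.sense(); print(s["eef_pos"],s["opening"],s["contact_force"])
print(rel(481,-9.5,s["eef_pos"][2],0),rel(481,-9.5,s["eef_pos"][2],10.7))
a,A=grab("scene"); cv2.imwrite("pics/c8.png",cv2.resize(A[90:250,370:530],None,fx=3,fy=3,interpolation=2))
E
```

```text
[512.80761123 325.35230545 175.95062988] 0.166375890271164 [-0.4265787  -0.15416618 -1.4489078 ]
(array([ 9.92, 32.14, -0.3 ]), array([ -0.6,  -0.5, -22.6])) (array([ 9.92, 32.14, -0.3 ]), array([ -0.5,  -0.6, -33.3]))
```

View pics/c8.png

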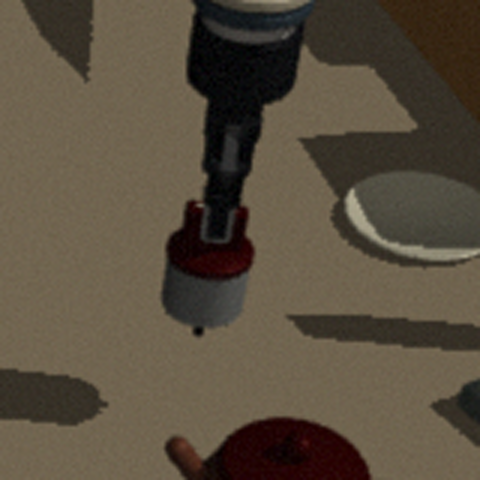

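The bar is held centred between the fingers and the cup hangs upright. I carry it over the drive about 10° short of alignment.

Emit:
apply_moves([
  [[-1,0.5,1.5,-1.5,0,0,0],[-1,1.5,4.5,-3.5,-0.3,-0.3,-3],[-1,2.5,8,-4.5,-0.6,-0.5,-6],[-1,4,12.5,-4.5,-0.6,-0.5,-10],[-1,5.2,17,-4.5,-0.6,-0.5,-13],[-1,6.5,21.5,-4.5,-0.6,-0.5,-16],[-1,7.8,25.5,-4.5,-0.6,-0.5,-19],[-1,9,29,-4.5,-0.6,-0.5,-22.5]],
])

```text
clock: 10.8
eef_pos: [481.5, 20.1, 215.3]
tcp_rot: [3.139, 0.004, 0.001]
contact_force: [0.9, -0.2, -2.2]
opening: 0.167
```

```bash
python3 - <<'E'
from h import *
print(rel(481,-9.5,207,0))
E
```

```text
(array([-0.05,  2.96,  0.84]), array([0.1, 0.2, 0. ]))
```

Emit:
apply_moves([
  [[-1,0,1.5,0.4,0.1,0.2,0],[-1,0,3,0.8,0.1,0.2,0],[-1,0,3,0.8,0.1,0.2,0],[-1,0,3,0.8,0.1,0.2,0]],
])

```text
clock: 11.2
eef_pos: [480.9, -9.9, 206.6]
tcp_rot: [3.141, 0.002, -0.001]
contact_force: [0.5, 0.0, -2.9]
opening: 0.161
```

```bash
python3 - <<'E'
from h import *
s=r.sense(); p=s["eef_pos"]; print(p,s["tcp_rot"],s["contact_force"])
a,A=grab("scene"); b,B=grab("top")
c=p[2]-81
for dz in(14,60,70,103): print(dz,np.round(proj(a,(p[0],p[1],c+dz)),1), np.round(proj(b,(p[0],p[1],c+dz)),1))
print("drive top",proj(a,(481,-9.5,106)))
big=np.hstack([cv2.resize(A[110:230,240:340],(500,600),interpolation=cv2.INTER_CUBIC),cv2.resize(B[230:350,290:350],(300,600),interpolation=2)]);cv2.imwrite("pics/c9.png",big)
E
```

```text
[480.87341637  -9.85732916 206.55081033] [ 3.14132343e+00  2.49290875e-03 -5.01675049e-04] [ 0.48978549  0.02436026 -2.89468721]
14 [291.4 187.4] [326.2 283.5]
60 [291.  170.7] [326.6 280.2]
70 [290.9 166.9] [326.6 279.5]
103 [290.6 154.3] [326.9 276.9]
drive top (np.float64(291.8883138020334), np.float64(199.24313232248107))
```

View pics/c9.png

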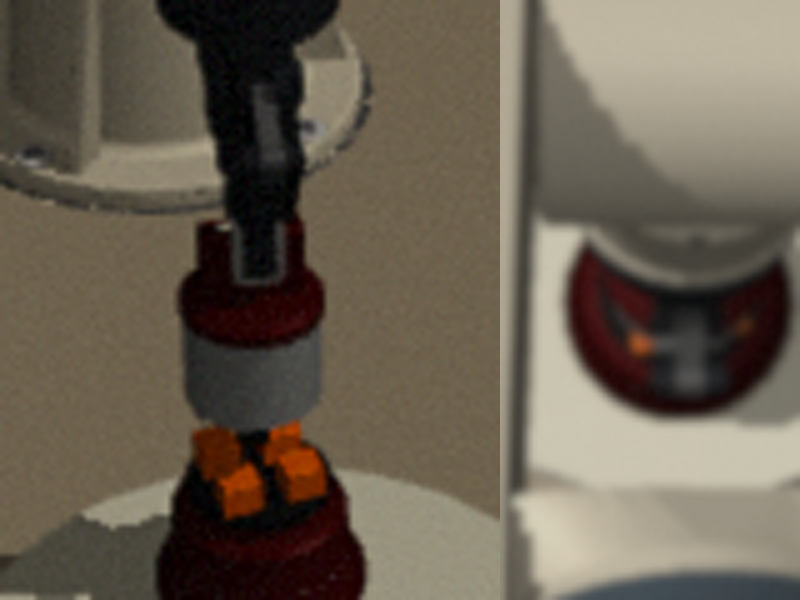

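In the crop the cup's steel body is centred at column 252 and the dogs at 260. Allowing for the height difference, the cup sits about 1.7 mm towards −y, which matches the offset at the grasp. I correct y and lower.

Emit:
apply_moves([
  [[-1,0,-0.2,0.6,0,0.1,0],[-1,0,-0.2,1.2,0,0.1,0],[-1,0,-0.2,1.6,0,0.1,0],[-1,0,-0.2,1.6,0,0.1,0]],
])

```text
clock: 11.7
eef_pos: [480.8, -7.0, 190.2]
tcp_rot: [3.141, 0.001, 0.001]
contact_force: [0.1, 0.6, -2.1]
opening: 0.165
```

Emit:
apply_moves([
  [[-1,0,0,0.2,0,0,0],[-1,0,0,0.2,0,0,0]],
])

```text
clock: 11.9
eef_pos: [480.6, -7.0, 187.9]
tcp_rot: [3.141, 0.002, 0.001]
contact_force: [-0.6, -0.3, -2.6]
opening: 0.164
```

Emit:
apply_moves([
  [[-1,0,0,0.2,0,0,0],[-1,0,0,0.2,0,0,0]],
])

```text
clock: 12.1
eef_pos: [480.9, -7.0, 186.2]
tcp_rot: [3.141, 0.001, 0.001]
contact_force: [-0.6, -0.1, 4.4]
opening: 0.165
```

The lugs touched at TCP z = 186 with 7 N on them, as expected. I now turn slowly through the meshing angle.

Emit:
apply_moves([
  [[-1,0,0.05,0,0,0,-2],[-1,0,0.1,0,0,0,-4],[-1,0,0.1,0,0,0,-6],[-1,0,0.1,0,0,0,-7],[-1,0,0.1,0,0,0,-8]],
])

```text
clock: 12.6
eef_pos: [480.9, -8.1, 186.2]
tcp_rot: [3.141, 0.001, 0.141]
contact_force: [0.8, -0.2, -1.8]
opening: 0.164
```

Emit:
apply_moves([
  [[-1,0,0,0,0,0,-1],[-1,0,0,0,0,0,-2],[-1,0,0,0,0,0,-2]],
])

```text
clock: 12.9
eef_pos: [480.9, -8.1, 186.2]
tcp_rot: [3.141, 0.001, 0.177]
contact_force: [-0.1, -0.1, -1.9]
opening: 0.164
```

```bash
python3 - <<'E'
from h import *
s=r.sense(); print(s["eef_pos"],s["tcp_rot"],s["contact_force"],s["wrist_torque"])
E
```

```text
[480.92333292  -8.05447661 186.19473401] [3.14149387e+00 1.01629587e-03 1.77024123e-01] [-0.13002073 -0.08078806 -1.89919737] [0.04100309 0.05478771 0.01138787]
```

The upward force vanished near 8°, so the lugs have entered the slots. I lower in steps.

Emit:
apply_moves([
  [[-1,0,0,0.2,0,0,0],[-1,0,0,0.4,0,0,0],[-1,0,0,0.4,0,0,0]],
])

```text
clock: 13.2
eef_pos: [480.7, -8.1, 181.8]
tcp_rot: [3.142, 0.002, 0.177]
contact_force: [-0.3, 0.1, -2.3]
opening: 0.163
```

Emit:
apply_moves([
  [[-1,0,0,0.2,0,0,0],[-1,0,0,0.4,0,0,0],[-1,0,0,0.6,0,0,0],[-1,0,0,0.6,0,0,0]],
])

```text
clock: 13.6
eef_pos: [480.4, -8.0, 175.5]
tcp_rot: [-3.141, 0.002, 0.177]
contact_force: [1.6, 0.1, -3.7]
opening: 0.17
```

Emit:
apply_moves([
  [[-1,0,0,0.2,0,0,0],[-1,0,0,0.4,0,0,0],[-1,0,0,0.4,0,0,0]],
])

```text
clock: 13.9
eef_pos: [480.6, -8.1, 171.7]
tcp_rot: [-3.142, 0.002, 0.177]
contact_force: [-0.5, -0.1, 4.0]
opening: 0.168
```

The cup dropped the full 14 mm (contact at TCP z ≈ 173 against 187 before). Now I press to the bottom, expected at z ≈ 167.

Emit:
apply_moves([
  [[-1,0,0,0.2,0,0,0],[-1,0,0,0.4,0,0,0],[-1,0,0,0.4,0,0,0]],
])

```text
clock: 14.2
eef_pos: [480.8, -8.1, 167.9]
tcp_rot: [3.142, 0.001, 0.177]
contact_force: [-2.3, -0.4, 6.6]
opening: 0.165
```

Emit:
apply_moves([
  [[-1,0,0,0.2,0,0,0],[-1,0,0,0.4,0,0,0],[-1,0,0,0.4,0,0,0]],
])

```text
clock: 14.5
eef_pos: [481.6, -8.1, 166.8]
tcp_rot: [3.141, -0.0, 0.177]
contact_force: [-10.1, 0.2, 36.1]
opening: 0.165
```

The drive has bottomed: z is 166.8 and the force rises steeply. I ease to a moderate hold and check.

Emit:
apply_moves([
  [[-1,0,0,0.15,0,0,0],[-1,0,0,0.15,0,0,0],[-1,0,0,0.15,0,0,0],[-1,0,0,0.15,0,0,0]],
])

```text
clock: 14.9
eef_pos: [481.4, -8.1, 167.0]
tcp_rot: [3.141, 0.0, 0.177]
contact_force: [-8.4, -0.4, 23.7]
opening: 0.167
```

```bash
python3 - <<'E'
from h import *
s=r.sense(); print(s["eef_pos"],s["contact_force"],s["wrist_torque"],s["opening"])
a,A=grab("scene"); cv2.imwrite("pics/c10.png",cv2.resize(A[110:330,120:500],(760,440),interpolation=cv2.INTER_CUBIC))
E
```

```text
[481.40632318  -8.05819984 166.96600522] [-8.39951262 -0.42766974 23.68679358] [ 0.03014758  1.93459769 -0.00480137] 0.16657992291706666
```

View pics/c10.png

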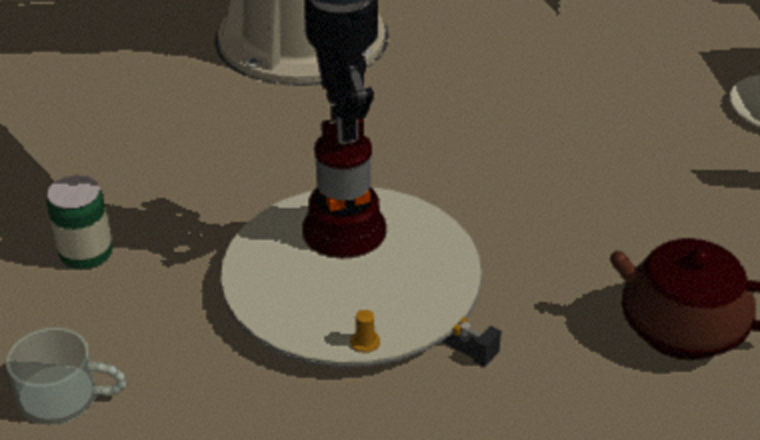

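The cup at (343,170) sits upright and fully seated on the drive, with only slivers of orange showing. The roller at (462,328) is still between the pins, and the caddy, teapot and teacup are untouched. Handing in.

```bash
python3 -c "
from rig import r
print(r.sign_off()); s=r.sense(); print(s['eef_pos'],s['contact_force'])"
```

```text
the job is handed in; nothing more can be done
None
the job is handed in; nothing more can be done
```

The job is done and handed in at about 15 s on the robot's clock. The arm is still gripping the cup and pressing it down.

- **Tray:** I turned it anticlockwise by the knob until it hit the stop at about 32 N. After I let go, the roller was still sitting between the two brass pins.
- **Cup:** I set it on the drive about 10° short of alignment and turned it under about 7 N. At about 8° of turn the upward force vanished. The cup then went down the full 14 mm (first contact near z 187, home near 173).
- **Press:** It reached bottom at z ≈ 167, which is the full 6 mm of travel. The force peaked at 36 N, so I eased off to about 24 N upward and 8 N sideways and held there.
- **Last picture:** The cup is upright and seated, the tray is still clicked in, and the caddy, teapot and teacup are untouched by eye; I didn't measure their positions again.

No check failed. The two views put the drive's centre about 3 mm apart and the bar's angle about 4° apart, both small enough for the fit. The sign-off gave no verdict, and the state could not be read after it.

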